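# Find and press home the lock key of a vial shaker's clamp ring

## Task

The vial shaker's clamp ring has been screwed tight but not locked yet. Set a fingertip on top of the ring at the left or right side of the shaker, where the ring is plain, and run it lightly along the ring round the front until it drops into the notch; then press the lock key inside the notch fully home and take the hand away. Do not lean hard on the ring, do not lift or knock the vials, and leave the other things on the bench where they stand.

Things in the scene. Friction and masses are not known exactly. Their poses are not given: they have to be found in the camera images.
- shaker: vial shaker, fixed on the bench: white housing 290 x 290 mm, 76 mm high. Origin on the bench under the centre of its round platform, z up, front with the controls towards its own -x (housing from 140 mm before the origin to 150 mm behind it). On the platform: a round vial carrier and, around that, the aluminium clamp ring, screwed tight; a finger does not turn it
- ring_center (a point): centre of the clamp ring, level with its flat top, 138 mm above the bench; axes as the shaker's. Ring radius 101 to 128 mm; top smooth but for one notch, 40 mm long along the ring, 10 mm deep to the lock key, open inwards and outwards, its middle anywhere within 0.85 rad either side of the shaker's front (-x), seen from here. The left (+y) and right (-y) sides are plain. All the same bare metal
- carrier_knob (a point): top of the black lifting knob, 40 mm wide, in the middle of the white vial carrier, 143 mm above the bench. Around it eight sleeves, 35 mm wide, stand on a circle of radius 69 mm, their tops 131 mm above the bench
- lock_key (a joint): travel of the lock key, m: 0 = up (its top 10 mm below the ring's top), 0.006 = fully home (16 mm below). The key is an aluminium block, 25 x 36 mm, filling the bottom of the notch; it goes straight down under about 5 N and stays where it is left
- vial0_mid (a point): middle of a loose 60 mm tall, 28 mm wide white sample vial with orange cap, standing in a sleeve; this point is 30 mm above its foot, its top 169 mm above the bench (31 mm above the ring)
- vial1_mid (a point): second vial, the same
- vial2_mid (a point): third vial, the same
- vial3_mid (a point): fourth vial, the same
- amber_bottle: loose amber glass bottle with stopper, 72 mm wide, 154 mm tall, origin under its foot
- wash_bottle: loose white wash bottle with blue cap and bent spout, 72 mm wide, 183 mm tall, spout reaching 78 mm towards its own -x, origin under its foot
- beaker: loose glass beaker, 72 mm wide, 90 mm tall, origin under its foot
- powder_jar: loose white jar with orange cap, 60 mm wide, 75 mm tall, origin under its foot
Things that resemble listed ones, but are neither listed nor needed, are in the scene too. Leave any grey look-alike of the part that bears vial3_mid alone.

How it is judged:
By the outcome, as a careful person would: the job done as asked, in the order asked, and still so for the second after the job is handed in, with the robot touching nothing.
It also fails if it takes over 61 s, if anything falls off the work surface, if the arm or the gripper's body presses on something with over 40 N, if the wrist force passes 120 N, or if a joint passes its speed limit or range.

## Robot

A 6-joint arm with a two-finger parallel gripper is mounted at the origin on the work surface. World frame = base frame: x ahead of the robot, y to its left, z up, the work surface at z = 0. Lengths are in m, angles in rad, forces in N, time in s.
With the tool pointing down it reaches from about 0.35 to 0.85 m from the base axis. Payload 8.1 kg.
Tool frame: the origin (TCP) lies at the very end of the fingers, on their centre line; the grasp point (between the pads) lies 19 mm behind it (robot.pinch_z is the distance from the TCP to the grasp point, in m); y points along the fingers, x is the direction in which the jaws open and shut, and the axes are right-handed (so a half turn about y gives the same grasp; the last joint's range is limited). The gripper opens to 93 mm and grips with 3 to 60 N. Pads are 15 mm wide; open, the fingers measure 128 mm over their backs; the gripper's body (75 mm by 188 mm) begins 65 mm behind the grasp point.
Start: joints at [1.227, 0.13, 1.488, -0, 1.523, -0.085], TCP at [0.154, 0.58, 0.219] pointing down, gripper open.
Joint ranges: [-2.96, 2.96], [-0.89, 2.26], [0.02, 2.5], [-1.34, 4.48], [0, 2.73], [-2.66, 2.66]. Speed limits (rad/s): [2.39, 2.39, 2.79, 3.14, 3.14, 3.14].

## Interface

Orientations are given as a rotation vector (axis times angle).
In Python, from plant import robot gives the robot as it stands.
- The arm moves only by the shell command python3 -m inch 'ROWS' [FORCE]. ROWS is JSON, a list of rows, each a list of 5 numbers: the closure, from -1 (fully open) to 1 (shut), then the shift along the world's x, y, z in m, then the turn about the world's z in rad. A call has 1 to 8 rows; each row is the pose to reach, as a shift and turn from the pose measured when the call began; what a row does not reach only later rows make up. A row lasts 1/8 s, in which the tool goes at most 62.5 mm and 10.7 degrees, less where a joint would pass 70% of its speed; a pose out of reach is approached as far as the arm can. A call with a gripper value outside its range is refused whole. The fingers move at their own pace and stop on an object; FORCE is the grip in N (left out, the last holds). Time passes only in rows, so rows that repeat a pose let the fingers close. It gives the time, the measured TCP pose, the force and the opening at its end, in the units of the state.
- robot.read_state(): the state, without advancing time (a new reading comes with each control period).
- robot.read_camera(name): name is "scene" or "top" or "wrist"; returns a dict with "color" (384x512x3 uint8, red, green, blue), "mtx" (3x3 intrinsics, pixels), "dist_coeffs" ([k1, k2, p1, p2, k3] as OpenCV has them; the pictures are not rectified), "R" (3x3) and "t" (3): a world point X has camera coordinates R X + t; the wrist camera has in their place "hand_eye" (4x4, takes a point from camera to tool coordinates, whose origin is the TCP and whose axes are the tool frame's). Camera axes: x right, y down, z forward; pixel columns grow to the right and rows downward; lengths in m; the calibration is good to about 2 mm. A picture is of the moment at which its call begins: read the wrist's pose just before it. There is no depth.
- robot.close_job(): hands the job in, once; it reports no verdict.
The state is a dict: "t": time; "q": joint angles; "dq": joint speeds; "joint_torque": joint torques, N m; "tool_pos": TCP position; "orientation": TCP orientation; "force": force on the tool from outside, world axes, zero at the start; "wrist_torque": the same for the moment, N m; "opening": finger opening in m.
Only numpy, scipy, OpenCV 4.12 (cv2) and the standard library are available. Lean on these libraries where they do the work, as an engineer would, in place of code of your own. Each camera call takes 0.05 s, during which the arm holds its last target. There are 200 camera calls.

## Working session

There is one attempt and no reset: what is moved stays moved. The work goes in short steps, Python scripts to look and compute and a shell command to move; the robot and the scene stay as the last step left them, time stands still between calls to the robot, and variables do not carry over. Pictures are saved under pics/ and viewed, about 8 in all and at most 12, crops included, and the job is handed in when it is done.

```bash
ls; mkdir -p pics; cat > h.py <<'E'
import numpy as np, cv2
from plant import robot
from scipy.spatial.transform import Rotation as Ro
def cam(n):
    s=robot.read_state(); c=robot.read_camera(n); c={k:(np.array(v) if k!='name' else v) for k,v in c.items()}
    if 'hand_eye' in c:
        T=np.eye(4);T[:3,:3]=Ro.from_rotvec(s['orientation']).as_matrix();T[:3,3]=s['tool_pos']
        W=T@c['hand_eye']; c['R']=W[:3,:3].T; c['t']=-W[:3,:3].T@W[:3,3]
    return c
def ray(c,uv,z):
    p=cv2.undistortPoints(np.array(uv,float).reshape(-1,1,2),c['mtx'],c['dist_coeffs']).reshape(-1,2)
    d=np.c_[p,np.ones(len(p))]@c['R']; o=-c['R'].T@c['t']
    return o+d*((z-o[2])/d[:,2])[:,None]
def proj(c,X):
    return cv2.projectPoints(np.array(X,float).reshape(-1,3),cv2.Rodrigues(c['R'])[0],c['t'],c['mtx'],c['dist_coeffs'])[0].reshape(-1,2)
def save(c,n,img=None): cv2.imwrite('pics/'+n,cv2.cvtColor(c['color'] if img is None else img,cv2.COLOR_RGB2BGR))
E
python3 - <<'E'
from h import *
import pickle
d={}
for n in ['scene','top','wrist']:
    d[n]=cam(n)
pickle.dump(d,open('d.pkl','wb'))
im=np.hstack([d['scene']['color'],d['top']['color']])
save(d['top'],'top0.png'); save(d['scene'],'scene0.png')
s=robot.read_state(); print(s)
E
```

```text
pics
{'t': 0.15, 'q': array([ 1.22659643e+00,  1.30997420e-01,  1.48904026e+00, -1.22678905e-05,
        1.52302501e+00, -8.54073176e-02]), 'dq': array([ 6.10982618e-04, -1.75122943e-03, -8.93045389e-04, -7.40575115e-06,
        1.58515032e-03,  1.60704269e-03]), 'joint_torque': array([ 7.16543909e-04, -5.60478330e+01, -4.92335129e+01,  7.68615771e-02,
        3.07126064e-02, -1.12870686e-05]), 'tool_pos': array([0.15338117, 0.57959341, 0.21781651]), 'orientation': array([-1.32139946, -1.01556467,  1.01761555]), 'force': array([-0.53914919, -0.05935371,  0.77222659]), 'wrist_torque': array([ 0.0086412 , -0.01076631, -0.01885816]), 'opening': 0.0930718166689872}
```

View pics/top0.png

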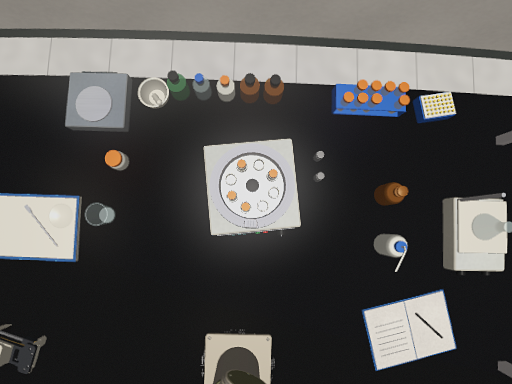

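View pics/scene0.png

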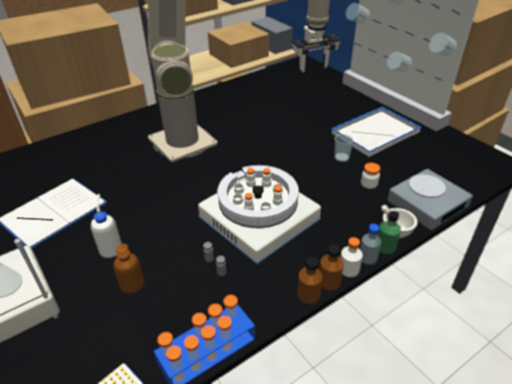

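The top view shows the shaker at about (252,186) with the robot below it. I'll measure the housing and ring, then look at close crops.

```bash
python3 - <<'E'
from h import *
import pickle
d=pickle.load(open('d.pkl','rb'))
c=d['top'];im=c['color'];hsv=cv2.cvtColor(im,cv2.COLOR_RGB2HSV)
m=((hsv[...,2]>110)&(hsv[...,1]<60)).astype(np.uint8)
m[:125]=0;m[250:]=0;m[:,:195]=0;m[:,310:]=0
cs=cv2.findContours(m,cv2.RETR_EXTERNAL,cv2.CHAIN_APPROX_NONE)[0];k=max(cs,key=cv2.contourArea)
r=cv2.minAreaRect(k);b=cv2.boxPoints(r);print('box',r,b.tolist());print(ray(c,b,0.076).round(4))
# carrier white disc and knob, orange caps
o=((hsv[...,0]<20)&(hsv[...,1]>150)&(hsv[...,2]>120)).astype(np.uint8);o[:150]=0;o[225:]=0;o[:,:210]=0;o[:,300:]=0
n,_,st,ce=cv2.connectedComponentsWithStats(o)
for i in range(1,n): print('cap',ce[i].round(1),st[i,4],ray(c,ce[i],.169).round(4))
kn=(hsv[...,2]<70).astype(np.uint8);kn[:170]=0;kn[202:]=0;kn[:,:236]=0;kn[:,268:]=0
n,_,st,ce=cv2.connectedComponentsWithStats(kn)
for i in range(1,n):
  if st[i,4]>20: print('knob',ce[i],st[i,4],ray(c,ce[i],.143).round(4))
a=cv2.resize(im[130:245,195:310],None,fx=5,fy=5,interpolation=cv2.INTER_CUBIC)
save(c,'crop_top.png',a)
a=cv2.resize(d['scene']['color'][150:270,185:335],None,fx=5,fy=5,interpolation=cv2.INTER_CUBIC)
save(c,'crop_scene.png',a)
R=Ro.from_rotvec(robot.read_state()['orientation']).as_matrix();print(R.round(3))
E
```

```text
box ((251.51641845703125, 187.18035888671875), (91.71270751953125, 90.62628173828125), 84.80557250976562) [[202.23773193359375, 145.6147918701172], [292.4918212890625, 137.4098663330078], [300.79510498046875, 228.7459259033203], [210.541015625, 236.9508514404297]]
[[ 0.7201  0.1349  0.076 ]
 [ 0.7579 -0.1555  0.076 ]
 [ 0.4636 -0.1884  0.076 ]
 [ 0.4294  0.0964  0.076 ]]
[[ 0.256 -0.    -0.967]
 [ 0.967 -0.001  0.256]
 [-0.001 -1.     0.   ]]
```

View pics/crop_top.png

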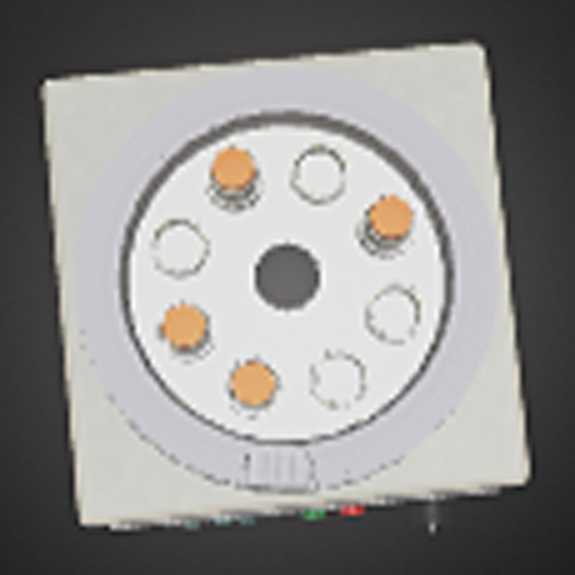

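The crop shows the ring with the notch at its front, crop (278,467), which is full-image (250.6,223.4). The four vials (orange caps) sit at crop (233,168), (390,217), (185,327) and (253,384), with the knob at (287,277). Possible look-alikes are the blue rack of capped tubes (370,95) and the grey vials beside the shaker (320,155), (320,176). None of these is on the ring, and the front button row is not the notch.

```bash
python3 - <<'E'
from h import *
import pickle
d=pickle.load(open('d.pkl','rb'))
c=d['top'];im=c['color'];hsv=cv2.cvtColor(im,cv2.COLOR_RGB2HSV)
f=lambda u,v:(195+(u-2)/5,130+(v-2)/5)
kn=(hsv[...,2]<140).astype(np.uint8);kn[:176]=0;kn[196:]=0;kn[:,:243]=0;kn[:,262:]=0
mo=cv2.moments(kn,True);uv=(mo['m10']/mo['m00'],mo['m01']/mo['m00'])
K=ray(c,uv,.143)[0];print('knob',uv,mo['m00'],K)
H=np.array([[.7201,.1349],[.7579,-.1555],[.4636,-.1884],[.4294,.0964]])
ax=(H[0]+H[1]-H[2]-H[3]);ay=(H[0]+H[3]-H[1]-H[2]);print('yaw',np.arctan2(ax[1],ax[0]),np.arctan2(-ay[0],ay[1]),'len',np.linalg.norm(ax)/2,np.linalg.norm(ay)/2,'hc',H.mean(0))
P=ray(c,[f(72,280),f(500,280),f(285,65),f(285,492)],.138);print('ring',P.round(4))
nb=ray(c,[f(278,467),f(243,470),f(315,470)],.138);print('notch',nb.round(4))
for n in nb:
  v=n-K; print(np.hypot(*v[:2]),np.arctan2(v[1],v[0]))
caps=ray(c,[f(233,168),f(390,217),f(185,327),f(253,384)],.169);print(caps.round(3))
for x in caps: v=x-K;print(np.hypot(*v[:2]))
E
```

```text
knob (251.9, 184.86153846153846) 130.0 [ 0.5911713  -0.02788857  0.143     ]
yaw 0.12145059559139566 0.12452616880048169 len 0.294670561814376 0.28984437203437297 hc [ 0.59275 -0.02815]
ring [[ 0.5852  0.101   0.138 ]
 [ 0.5938 -0.1573  0.138 ]
 [ 0.7213 -0.0229  0.138 ]
 [ 0.4621 -0.0311  0.138 ]]
notch [[ 0.4769 -0.0265  0.138 ]
 [ 0.4745 -0.0056  0.138 ]
 [ 0.4758 -0.0487  0.138 ]]
0.11430448945781428 3.129099329343084
0.11882831999914527 2.952911285898688
0.11727253891553324 -2.963576179229379
[[ 0.651  0.006  0.169]
 [ 0.625 -0.087  0.169]
 [ 0.557  0.031  0.169]
 [ 0.525 -0.01   0.169]]
0.06899806161424563
0.06866221916747958
0.06802497968148243
0.06894926532850447
```

View pics/crop_scene.png

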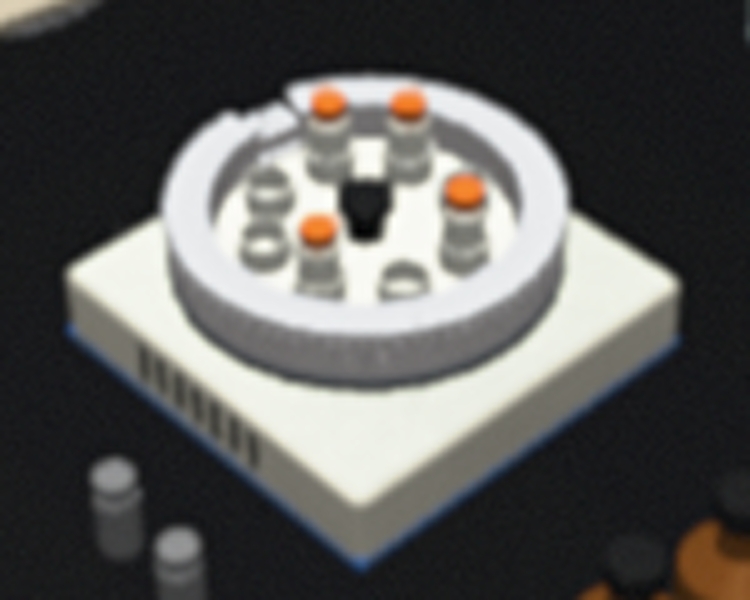

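Ring centre is (0.591,-0.028) with yaw 0.123, and the notch is at about 3.136 rad. I'll start on the left side at angle 1.694, with shut fingers and the jaw axis radial: TCP (0.577,0.086), tool-x yaw -1.447.

```bash
python3 -m inch '[[1,0.03,-0.035,0.01,-0.18],[1,0.07,-0.08,0.02,-0.36],[1,0.11,-0.125,0.02,-0.54],[1,0.15,-0.17,0.02,-0.72],[1,0.19,-0.215,0.02,-0.9],[1,0.22,-0.26,0.02,-1.08],[1,0.25,-0.29,0.02,-1.26],[1,0.28,-0.32,0.02,-1.4]]' 10; python3 -m inch '[[1,0.04,-0.045,0,-0.18],[1,0.08,-0.09,0,-0.36],[1,0.12,-0.13,0,-0.54],[1,0.14,-0.16,0,-0.72],[1,0.14,-0.17,0,-0.9],[1,0.14,-0.174,0,-1.08],[1,0.14,-0.174,0,-1.26],[1,0.14,-0.174,0,-1.36]]'
cat > st.py <<'E'
from h import *
s=robot.read_state();R=Ro.from_rotvec(s['orientation']).as_matrix()
C=np.array([.591,-.028]);v=s['tool_pos'][:2]-C
print('t %.2f'%s['t'],s['tool_pos'].round(4),'yaw %.3f'%np.arctan2(R[1,0],R[0,0]),'F',s['force'].round(2),'M',s['wrist_torque'].round(2),'open %.4f'%s['opening'],'ringang %.3f r %.4f'%(np.arctan2(v[1],v[0]),np.hypot(*v)),'q6 %.2f'%s['q'][5])
E
python3 st.py
```

```text
t: 1.15
tool_pos: [0.4341, 0.2582, 0.2377]
orientation: [-1.569, 0.075, -0.072]
force: [0.6, 0.5, 0.2]
opening: 0.018
t: 2.15
tool_pos: [0.5739, 0.084, 0.2373]
orientation: [-1.26, 1.127, -1.125]
force: [0.2, -0.5, -0.3]
opening: 0.0003
t 2.15 [0.5739 0.084  0.2373] yaw -1.459 F [ 0.17 -0.49 -0.28] M [-0.01  0.1   0.02] open 0.0003 ringang 1.722 r 0.1133 q6 1.51
```

```bash
python3 -m inch '[[1,0.003,0.001,-0.03,0.01],[1,0.003,0.001,-0.06,0.01],[1,0.003,0.001,-0.08,0.01],[1,0.003,0.001,-0.09,0.01],[1,0.003,0.001,-0.09,0.01]]'; python3 st.py; python3 - <<'E'
from h import *
c=cam('wrist');save(c,'w1.png')
E
```

```text
t: 2.78
tool_pos: [0.5767, 0.085, 0.1469]
orientation: [-1.265, 1.121, -1.117]
force: [-0.1, 0.1, -0.1]
opening: 0.0006
t 2.77 [0.5767 0.085  0.1469] yaw -1.449 F [-0.08  0.14 -0.08] M [-0.03  0.12 -0.03] open 0.0006 ringang 1.697 r 0.1139 q6 1.51
```

View pics/w1.png

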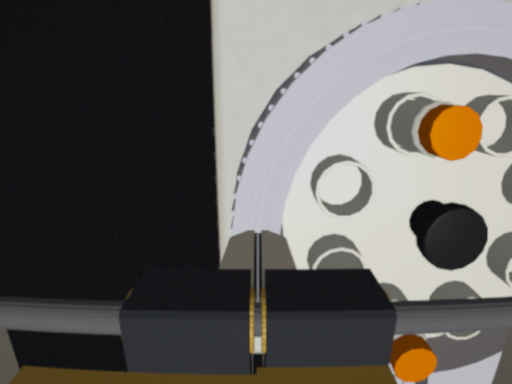

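The wrist picture shows the shut fingertips at (258,235), centred over the plain ring (columns 232 to 283) and clear of the vials. Next I come down gently.

```bash
python3 -m inch '[[1,0,0,-0.002,0],[1,0,0,-0.004,0],[1,0,0,-0.006,0],[1,0,0,-0.006,0]]'; python3 -m inch '[[1,0,0,-0.001,0],[1,0,0,-0.0015,0],[1,0,0,-0.002,0],[1,0,0,-0.002,0]]';  python3 st.py
```

```text
t: 3.32
tool_pos: [0.5771, 0.085, 0.1417]
orientation: [-1.264, 1.12, -1.117]
force: [0.4, 0.0, 0.3]
opening: 0.0003
t: 3.82
tool_pos: [0.5771, 0.085, 0.1396]
orientation: [-1.264, 1.12, -1.117]
force: [0.5, 0.6, -0.3]
opening: 0.0004
t 3.83 [0.5771 0.085  0.1396] yaw -1.449 F [ 0.45  0.58 -0.3 ] M [-0.04  0.18 -0.01] open 0.0004 ringang 1.693 r 0.1139 q6 1.51
```

```bash
for i in 1 2; do python3 -m inch '[[1,0,0,-0.0005,0],[1,0,0,-0.0008,0],[1,0,0,-0.0008,0]]'; done; python3 st.py
```

```text
t: 4.2
tool_pos: [0.5771, 0.085, 0.1388]
orientation: [-1.264, 1.12, -1.117]
force: [0.4, 0.2, 0.1]
opening: 0.0006
t: 4.58
tool_pos: [0.5772, 0.085, 0.1383]
orientation: [-1.264, 1.12, -1.117]
force: [-0.8, -0.5, 3.1]
opening: 0.0005
t 4.58 [0.5772 0.085  0.1383] yaw -1.449 F [-0.81 -0.5   3.14] M [-0.02  0.39  0.02] open 0.0005 ringang 1.693 r 0.1138 q6 1.51
```

Contact at z=0.1383 with 3 N. I'll print a table of arc offsets and then slide in short stretches.

```bash
cat >> st.py <<'E'
a0=np.arctan2(v[1],v[0])%(2*np.pi);yaw=np.arctan2(R[1,0],R[0,0])
for d in np.arange(1,9)*.06:
    p=C+.1145*np.array([np.cos(a0+d),np.sin(a0+d)])-s['tool_pos'][:2]
    print('da %.2f  %.4f %.4f turn %.3f'%(d,*p,a0+d-np.pi-yaw))
E
python3 st.py
```

```text
t 4.58 [0.5772 0.085  0.1383] yaw -1.449 F [-0.81 -0.5   3.14] M [-0.02  0.39  0.02] open 0.0005 ringang 1.693 r 0.1138 q6 1.51
da 0.06  -0.0069 -0.0004 turn 0.060
da 0.12  -0.0136 -0.0018 turn 0.120
da 0.18  -0.0202 -0.0037 turn 0.180
da 0.24  -0.0267 -0.0059 turn 0.240
da 0.30  -0.0330 -0.0085 turn 0.300
da 0.36  -0.0392 -0.0115 turn 0.360
da 0.42  -0.0452 -0.0149 turn 0.420
da 0.48  -0.0510 -0.0186 turn 0.480
```

```bash
python3 -m inch '[[1,-0.0035,-0.0002,-0.0003,0.03],[1,-0.0069,-0.0004,-0.0003,0.06],[1,-0.0102,-0.0011,-0.0003,0.09],[1,-0.0136,-0.0018,-0.0003,0.12]]'; python3 st.py
```

```text
t: 5.08
tool_pos: [0.5636, 0.0833, 0.1383]
orientation: [-1.314, 1.028, -1.026]
force: [2.7, 0.7, 3.2]
opening: 0.0007
t 5.08 [0.5636 0.0833 0.1383] yaw -1.326 F [2.68 0.73 3.18] M [ 0.12 -0.25 -0.01] open 0.0007 ringang 1.812 r 0.1146 q6 1.38
da 0.06  -0.0066 -0.0019 turn 0.057
da 0.12  -0.0131 -0.0042 turn 0.117
da 0.18  -0.0194 -0.0068 turn 0.177
da 0.24  -0.0256 -0.0098 turn 0.237
da 0.30  -0.0316 -0.0131 turn 0.297
da 0.36  -0.0374 -0.0169 turn 0.357
da 0.42  -0.0429 -0.0209 turn 0.417
da 0.48  -0.0482 -0.0253 turn 0.477
```

```bash
python3 -m inch '[[1,-0.0066,-0.0019,-0.0003,0.057],[1,-0.0131,-0.0042,-0.0003,0.117],[1,-0.0194,-0.0068,-0.0003,0.177],[1,-0.0256,-0.0098,-0.0003,0.237],[1,-0.0316,-0.0131,-0.0003,0.297],[1,-0.0374,-0.0169,-0.0003,0.357],[1,-0.0429,-0.0209,-0.0003,0.417],[1,-0.0482,-0.0253,-0.0003,0.477]]'; python3 st.py
```

```text
t: 6.08
tool_pos: [0.5153, 0.0581, 0.1383]
orientation: [-1.466, 0.661, -0.66]
force: [2.6, 0.9, 3.6]
opening: 0.0003
t 6.08 [0.5153 0.0581 0.1383] yaw -0.846 F [2.55 0.85 3.62] M [ 0.25 -0.2   0.04] open 0.0003 ringang 2.292 r 0.1146 q6 0.86
da 0.06  -0.0049 -0.0048 turn 0.056
da 0.12  -0.0097 -0.0098 turn 0.116
da 0.18  -0.0141 -0.0150 turn 0.176
da 0.24  -0.0182 -0.0205 turn 0.236
da 0.30  -0.0219 -0.0263 turn 0.296
da 0.36  -0.0254 -0.0322 turn 0.356
da 0.42  -0.0284 -0.0384 turn 0.416
da 0.48  -0.0311 -0.0447 turn 0.476
```

```bash
python3 -m inch '[[1,-0.0049,-0.0048,-0.0003,0.056],[1,-0.0097,-0.0098,-0.0003,0.116],[1,-0.0141,-0.0150,-0.0003,0.176],[1,-0.0182,-0.0205,-0.0003,0.236],[1,-0.0219,-0.0263,-0.0003,0.296],[1,-0.0254,-0.0322,-0.0003,0.356],[1,-0.0284,-0.0384,-0.0003,0.416],[1,-0.0311,-0.0447,-0.0003,0.476]]'; python3 st.py
```

```text
t: 7.08
tool_pos: [0.4841, 0.0138, 0.1383]
orientation: [-1.549, 0.288, -0.287]
force: [1.0, 3.0, 3.6]
opening: 0.0008
t 7.08 [0.4841 0.0138 0.1383] yaw -0.367 F [0.99 3.03 3.64] M [ 0.47 -0.06  0.03] open 0.0008 ringang 2.769 r 0.1148 q6 0.29
da 0.06  -0.0020 -0.0066 turn 0.055
da 0.12  -0.0040 -0.0132 turn 0.115
da 0.18  -0.0055 -0.0199 turn 0.175
da 0.24  -0.0066 -0.0266 turn 0.235
da 0.30  -0.0073 -0.0335 turn 0.295
da 0.36  -0.0076 -0.0403 turn 0.355
da 0.42  -0.0075 -0.0472 turn 0.415
da 0.48  -0.0069 -0.0541 turn 0.475
```

```bash
python3 -m inch '[[1,-0.0020,-0.0066,-0.0003,0.055],[1,-0.0040,-0.0132,-0.0003,0.115],[1,-0.0055,-0.0199,-0.0003,0.175],[1,-0.006,-0.0233,-0.0003,0.205],[1,-0.0066,-0.0266,-0.0003,0.235]]'; python3 -m inch '[[1,-0.0004,-0.0035,-0.0004,0.03],[1,-0.0006,-0.007,-0.0004,0.06]]'; python3 st.py
```

```text
t: 7.7
tool_pos: [0.4775, -0.0126, 0.1382]
orientation: [-1.565, 0.103, -0.102]
force: [0.5, 3.6, 4.9]
opening: 0.0006
t: 7.95
tool_pos: [0.4762, -0.02, 0.1371]
orientation: [-1.568, 0.056, -0.052]
force: [0.3, 0.1, -0.0]
opening: 0.0006
t 7.95 [ 0.4762 -0.02    0.1371] yaw -0.069 F [ 0.25  0.08 -0.03] M [-0.11  0.09 -0.03] open 0.0006 ringang 3.072 r 0.1151 q6 -0.08
da 0.06  0.0003 -0.0069 turn 0.060
da 0.12  0.0004 -0.0138 turn 0.120
da 0.18  0.0010 -0.0206 turn 0.180
da 0.24  0.0019 -0.0274 turn 0.240
da 0.30  0.0033 -0.0341 turn 0.300
da 0.36  0.0051 -0.0408 turn 0.360
da 0.42  0.0073 -0.0473 turn 0.420
da 0.48  0.0098 -0.0537 turn 0.480
```

The force vanished, so the tip is over the notch. I'll lower it while centring.

```bash
python3 -m inch '[[1,0.0001,-0.002,-0.001,0.02],[1,0.0002,-0.004,-0.003,0.04],[1,0.0003,-0.006,-0.005,0.055],[1,0.0003,-0.006,-0.007,0.055],[1,0.0003,-0.006,-0.007,0.055]]'; python3 st.py|head -1;  python3 -m inch '[[1,0,0,-0.0008,0],[1,0,0,-0.0016,0],[1,0,0,-0.0016,0]]'; python3 st.py|head -1
```

```text
t: 8.57
tool_pos: [0.4764, -0.026, 0.1298]
orientation: [-1.568, 0.013, -0.009]
force: [0.2, -0.2, -0.3]
opening: 0.0003
t 8.57 [ 0.4764 -0.026   0.1298] yaw -0.014 F [ 0.21 -0.2  -0.33] M [-0.04  0.04 -0.07] open 0.0003 ringang 3.124 r 0.1147 q6 -0.15
t: 8.95
tool_pos: [0.4764, -0.0259, 0.1283]
orientation: [-1.568, 0.013, -0.009]
force: [0.8, 0.4, -0.0]
opening: 0.0009
t 8.95 [ 0.4764 -0.0259  0.1283] yaw -0.014 F [ 0.8   0.38 -0.04] M [-0.06  0.06 -0.01] open 0.0009 ringang 3.124 r 0.1146 q6 -0.15
```

It is free in the notch to key height. Now I press the key.

```bash
python3 -m inch '[[1,0,0,-0.001,0],[1,0,0,-0.002,0],[1,0,0,-0.003,0],[1,0,0,-0.004,0],[1,0,0,-0.004,0]]'; python3 -m inch '[[1,0,0,-0.001,0],[1,0,0,-0.0015,0],[1,0,0,-0.0015,0]]';python3 -m inch '[[1,0,0,-0.001,0],[1,0,0,-0.0012,0],[1,0,0,-0.0012,0]]'; python3 st.py|head -1
```

```text
t: 9.57
tool_pos: [0.4764, -0.0259, 0.1241]
orientation: [-1.568, 0.013, -0.009]
force: [-2.2, 0.8, 3.6]
opening: 0.0002
t: 9.95
tool_pos: [0.4764, -0.0259, 0.1226]
orientation: [-1.568, 0.013, -0.009]
force: [-2.2, -0.4, 2.8]
opening: 0.0004
t: 10.32
tool_pos: [0.4764, -0.026, 0.1221]
orientation: [-1.568, 0.013, -0.009]
force: [-6.6, 0.4, 11.4]
opening: 0.0003
t 10.32 [ 0.4764 -0.026   0.1221] yaw -0.014 F [-6.61  0.4  11.41] M [ 0.04  1.19 -0.03] open 0.0003 ringang 3.124 r 0.1146 q6 -0.15
```

```bash
python3 -m inch '[[1,0,0,-0.001,0],[1,0,0,-0.0015,0],[1,0,0,-0.0015,0],[1,0,0,-0.0015,0]]'; python3 st.py|head -1
```

```text
t: 10.82
tool_pos: [0.4765, -0.026, 0.122]
orientation: [-1.568, 0.013, -0.009]
force: [-9.6, 1.0, 17.7]
opening: 0.0007
t 10.82 [ 0.4765 -0.026   0.122 ] yaw -0.014 F [-9.61  0.99 17.7 ] M [ 0.14  1.82 -0.02] open 0.0007 ringang 3.124 r 0.1146 q6 -0.15
```

A firm stop 16.3 mm below the ring top, so the key is home. I'll withdraw straight up, then aside, and check.

```bash
python3 -m inch '[[1,0,0,0.005,0],[1,0,0,0.015,0],[1,0,0,0.03,0],[1,0,0,0.06,0],[1,0,0,0.1,0],[1,0,0,0.12,0],[1,0,0,0.12,0]]'; python3 -m inch '[[1,-0.01,0.04,0,0],[1,-0.02,0.09,0,0],[1,-0.03,0.14,0,0],[1,-0.04,0.19,0,0],[1,-0.04,0.24,0,0],[1,-0.04,0.28,0,0],[1,-0.04,0.28,0,0]]'
python3 - <<'E'
from h import *
c=cam('top');e=cam('scene')
import pickle
d=pickle.load(open('d.pkl','rb'))
for n,x in (('top',c),('scene',e)):
  df=np.abs(x['color'].astype(int)-d[n]['color']).max(2)>60
  k,_,st,ce=cv2.connectedComponentsWithStats(df.astype(np.uint8))
  print(n,[(ce[i].round().tolist(),int(st[i,4])) for i in range(1,k) if st[i,4]>12])
f=lambda i,b:cv2.resize(i[b[0]:b[1],b[2]:b[3]],(390,360),interpolation=cv2.INTER_CUBIC)
save(c,'after.png',np.hstack([f(c['color'],(130,245,190,315)),f(e['color'],(150,280,190,331))]))
E
python3 st.py|head -1
```

```text
t: 11.7
tool_pos: [0.4776, -0.0262, 0.2438]
orientation: [-1.569, 0.01, -0.012]
force: [-0.3, 0.3, 0.0]
opening: 0.0006
t: 12.58
tool_pos: [0.4361, 0.2557, 0.2413]
orientation: [-1.57, 0.01, -0.006]
force: [-0.2, -1.0, 0.2]
opening: 0.0003
top [([102.0, 304.0], 12305), ([146.0, 217.0], 47), ([144.0, 236.0], 17), ([143.0, 254.0], 48), ([5.0, 326.0], 30), ([11.0, 336.0], 54), ([38.0, 347.0], 126), ([5.0, 352.0], 242)]
scene [([240.0, 4.0], 227), ([305.0, 4.0], 49), ([158.0, 11.0], 204), ([290.0, 21.0], 498), ([323.0, 15.0], 101), ([256.0, 13.0], 175), ([196.0, 16.0], 123), ([159.0, 31.0], 373), ([200.0, 49.0], 925), ([320.0, 25.0], 13), ([316.0, 35.0], 108), ([337.0, 44.0], 16), ([326.0, 55.0], 63), ([291.0, 52.0], 30), ([309.0, 56.0], 73), ([295.0, 59.0], 36), ([159.0, 63.0], 22), ([173.0, 62.0], 21), ([292.0, 75.0], 165), ([295.0, 66.0], 18), ([149.0, 77.0], 114), ([172.0, 72.0], 109), ([158.0, 71.0], 34), ([306.0, 77.0], 28), ([279.0, 82.0], 74), ([304.0, 102.0], 314), ([238.0, 172.0], 25)]
t 12.68 [0.4367 0.2535 0.2419] yaw -0.013 F [-0.28 -0.48 -0.2 ] M [-0.09  0.09  0.04] open 0.0002 ringang 2.072 r 0.3210 q6 0.44
```

View pics/after.png

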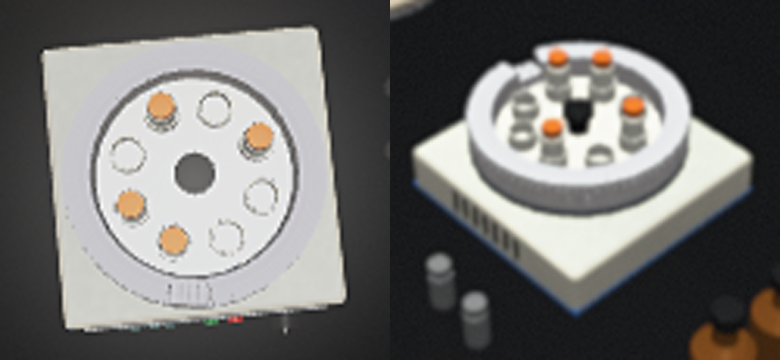

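The top crop shows all four vials, crop (160,105), (258,137), (130,205) and (173,240), where they were, and the notch at (190,292). In the scene crop the key at (525,72) now sits lower. Apart from the arm, the only scene change is at the key (238,172).

```bash
python3 -c "
from plant import robot
robot.close_job()"
```

```text
the job is handed in; nothing more can be done
```

The lock key is pressed home, the hand is clear, and the job is handed in after about 12.7 s of the 61 s allowed.

- **Slide:** I set the shut fingertips on the plain left side of the ring and slid them round the front with about 3–5 N of downward force. The force dropped to zero at the notch (about 3.07 rad), close to where the camera had put it.
- **Press:** The key moved under about 3–4 N measured, a little below the 5 N stated. It hit a firm stop at z = 0.122, which is 16.3 mm below the measured ring top, and I finished with 18 N. A sideways force of about 10 N showed up at the stop, with no movement.
- **Last checks:** The before/after pictures show the key lower and the vials and other bench objects unmoved. The tool is in free air, with readings within about 1 N of zero. No check failed.

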